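# Raise the show-case window to the mark

### The job

Open the front window of the mineral show case to its marked height: put the fingertips beneath the aluminium lip at its bottom and gently push the window up its slope until the red pointer on the window is level with the yellow marker clip on the left post, then leave it standing there and take the hand away. Only push: do not pinch the lip, and leave the marker clip and the specimens and tools on the table where they are.

Things in the scene. Friction and masses are not known exactly. Their poses are not given: they have to be found in the camera images.
- lip_under (a point): Point on the flat underside of the window's lip, midway along it, 18 in from its free edge and 16 out from the window's rail; 163 above the table at joint 0. Axes: y along the lip to the robot's left; z the way the window slides (up and away from the robot, leaning back 0.70 rad from vertical); -x straight out of the window, towards the robot and up. The underside faces -z.
- lip_edge (a point): Middle of the lip's free edge, on its underside; axes as lip_under. The lip is an aluminium ledge along the window's bottom edge, 240 long (y), standing out 34 from the rail, 8 thick, a 3 thick black rubber strip on its top. Beneath it the slope is free: a flat sill, set back 14 behind the rail's face, runs 52 down the slope (at joint 0) to the plinth.
- window (a joint): How far the window is slid up its slope, in metres: 0 closed on its lower stop, 0.14 upper stop. Counterweighted: it stays where it is left; it takes about 2 to 5 N along the slope to move it, either way, and it does not coast.
- pointer (a point): Outer (left) end of the red pointer, a horizontal red bar 30 long and 8 high on the left stile of the window, 45 up the slope from the lip's underside and moving with the window. Axes as lip_under.
- mark (a point): Centre of the front face of the yellow marker clip (44 wide, 20 high along the slope, 8 thick) on the left post of the case, just left of the window; axes as lip_under. It slides along the post if pushed (about 3 N) but is to stay where it is. Pointer and mark are level when their difference along this z axis is 0.
- case: The show case: dark grey, 300 deep (x, from -175 to +125) x 400 wide (y) x 390 high, fixed to the table, glazed, its front above a 105 high plinth sloping back 0.70 rad from vertical with the window in it. Origin: on the table, midway across it; front faces the robot (-x of the case), z up.
- tray_orange: Bystander: white card tray 100 x 100 x 30 with an orange crystal stone fixed in it, 55 high; origin under its centre.
- tray_green: Bystander: white card tray 100 x 100 x 30 with a green crystal stone fixed in it, 55 high; origin under its centre.
- stone_rose: Bystander: loose pink mineral about 50 x 45, 45 high; origin under its centre.
- stone_grey: Bystander: loose grey mineral about 55 x 50, 45 high; origin under its centre.
- clear_box: Bystander: small clear box 45 x 45 x 38 with a teal mineral inside; origin under its centre.
- loupe: Bystander: black hand lens, a disc 34 across and 24 high; origin under its centre.
- brush: Bystander: dusting brush lying on the table, about 170 long, 40 wide and 20 high; origin under its middle.

How it is judged:
On the way, in this order (a step that is already met when the one before it is completed fails the run):
1. the fingers push against the lip from beneath, the pointer still below the mark (contact force between the fingers and window_c5 above 0.5 N and z of pointer in the frame of mark below -0.008 m), for 0.2 s.
2. the pointer is level with the mark (z of pointer in the frame of mark between -0.008 and 0.008 m), for 0.2 s.
At the end, for the whole second after the job is handed in: The pointer is within 8 mm of the mark along the slope, the window at rest and let go, the clip within 4 mm and every bystander within 20 mm of where it was (all of step 2 and velocity of joint window between -0.005 and 0.005 m/s and distance of mark from where it was at the start of the episode below 0.004 m and distance of each of tray_orange, tray_green, stone_rose, stone_grey, clear_box, loupe, brush from where it was at the start of the episode below 0.02 m); the robot touches nothing.
It fails at once if the lip is pinched (fingers press its top and its underside at once) (contact force between the fingers and window_c5 above 1 N and contact force between the fingers and window_c6 above 1 N).
It fails at once if the window is thrown up or slammed (faster than 0.4 m/s) (velocity of joint window above 0.4 m/s or velocity of joint window below -0.4 m/s).
It fails at once if the marker clip is shifted by more than 4 mm (distance of mark from where it was at the start of the episode above 0.004 m).
It fails at once if a bystander is lifted, carried or shoved more than 20 mm (distance of any of tray_orange, tray_green, stone_rose, stone_grey, clear_box, loupe, brush from where it was at the start of the episode above 0.02 m).
It also fails if it takes over 38 s, if anything falls off the work surface, if the arm or the gripper's body presses on something with over 40 N, if the wrist force passes 120 N, or if a joint passes its speed limit or range.

### The arm

A 6-joint arm with a two-finger parallel gripper is mounted at the origin on the work surface. World frame = base frame: x ahead of the robot, y to its left, z up, the work surface at z = 0. Lengths are in m, angles in rad, forces in N, time in s.
With the tool pointing down it reaches from about 0.325 to 0.85 m from the base axis. Payload 15.5 kg.
Tool frame: the origin (TCP) lies between the finger pads; the fingertips stand 8 mm ahead of it and the grasp point (between the pads) lies 11 mm behind it; z points along the fingers, y is the line along which they close (so a half turn about z gives the same grasp; the last joint's range is limited). The gripper opens to 91 mm and grips with 3 to 60 N. Pads are 32 mm wide; open, the fingers measure 118 mm over their backs; the gripper's body (76 mm by 178 mm) begins 60 mm behind the grasp point.
Start: joints at [-1.284, 0.494, 1.345, -0, 1.302, -0.096], TCP at [0.233, -0.58, 0.222] pointing down, gripper open.
Joint ranges: [-2.91, 2.91], [-0.82, 2.16], [0.22, 2.67], [-1.22, 4.37], [0.12, 2.79], [-3.08, 3.08]. Speed limits (rad/s): [1.89, 1.89, 2.57, 3.01, 3.01, 3.01].

### API

Orientations are given as a 3x3 rotation matrix whose columns are the frame's x, y, z axes.
In Python, from station import r gives the robot as it stands.
- The arm moves only by the tool drive_tool, never from a script. Its argument "deltas" is a list of rows, each a list of 6 numbers: the shift along the tool's x, y, z in m, then the turn, a rotation vector about the tool's x, y, z in rad. In form: [[x, y, z, ax, ay, az], ...]. A call has 1 to 5 rows; each row shifts and turns the commanded pose from where the row before left it, along the tool's axes as they then stand; what a row does not reach is not made up. A row lasts 1/8 s, in which the tool goes at most 62.5 mm and 10.7 degrees, less where a joint would pass 70% of its speed; a pose out of reach is approached as far as the arm can. A call is refused whole if a number of a shift passes 0.0625 or a number of a turn 0.188, either way. A call with a gripper value outside its range is refused whole. "hand" is the finger opening in m, from 0 to 0.0912, set as the call begins (left out, the last holds). The fingers move at their own pace and stop on an object; "squeeze" is the grip in N (left out, the last holds). Time passes only in rows, so rows that do not move let the fingers close. It gives the time, the measured TCP pose, the force, the opening and the grip force at its end, in the units of the state.
- r.state(): the state, without advancing time (a new reading comes with each control period).
- r.grab_frame(name): name is "side" or "top" or "wrist"; returns (picture, depth): 420x560x3 uint8, blue, green, red; 420x560 float32, m along the optical axis (not along the pixel's ray), 0 where there is no reading.
- r.camera_info(name): a dict with "fx", "fy", "cx", "cy" (pixels), "R" (3x3) and "t" (3): a world point X has camera coordinates R X + t; the wrist camera has in their place "mount" (4x4, takes a point from camera to tool coordinates, whose origin is the TCP and whose axes are the flange's). Camera axes: x right, y down, z forward; pixel columns grow to the right and rows downward; lengths in m; the calibration is good to about 2 mm. A picture is of the moment at which its call begins: read the wrist's pose just before it. camera_info takes no time and is no camera call.
- r.job_done(): hands the job in; it is judged then, once.
The state is a dict: "time": time; "joint_pos": joint angles; "qd": joint speeds; "joint_torque": joint torques, N m; "tool_pos": TCP position; "ee_rot": TCP orientation; "ft_force": force on the tool from outside, world axes, zero at the start; "moment": the same for the moment, N m; "finger_gap": opening from 0.0 (shut) to 1.0 (fully open); "finger_force": force on a finger pad.
Only numpy, scipy, OpenCV 4.12 (cv2) and the standard library are available. Lean on these libraries where they do the work, as an engineer would, in place of code of your own. Each camera call takes 0.05 s, during which the arm holds its last target. There are 200 camera calls.

## Working session

There is one attempt and no reset: what is moved stays moved. The work goes in short steps, Python scripts to look and compute and a tool call to move; the robot and the scene stay as the last step left them, time stands still between calls to the robot, and variables do not carry over. Pictures are saved under pics/ and viewed, at most 10 in all, crops included, and the job is handed in when it is done.

Besides the shell and the picture viewer there is one more tool, called after "Emit:" by a JSON object that holds its "name" and its "arguments". drive_tool: Moves the arm, as the interface text tells. Its arguments: {"type":"object","properties":{"deltas":{"type":"array","items":{"type":"array","items":{"type":"number"}}},"hand":{"type":"number"},"squeeze":{"type":"number"}},"required":["deltas"]}

```bash
ls; mkdir -p pics; python3 - <<'E'
from station import r
import cv2,numpy as np
for n in("side","top"):
    p,d=r.grab_frame(n); cv2.imwrite(f"pics/{n}0.png",p); np.save(f"{n}_d.npy",d)
    c=r.camera_info(n); R=np.array(c["R"]);print(n,c["fx"],c["cx"],c["cy"],(-R.T@np.array(c["t"])).round(3),R[2].round(3))
s=r.state();print(s["time"],s["tool_pos"],np.round(s["ee_rot"],3))
E
```

```text
pics
side 466.1123022982983 272.3442920857819 206.32247110493995 [ 0.489 -0.903  0.783] [ 0.061  0.823 -0.564]
top 453.6141361014054 277.49909649303765 212.7374748091252 [0.448 0.039 1.204] [ 0.127 -0.003 -0.992]
0.1 [ 0.23336774 -0.57943012  0.22140009] [[ 0.928  0.374 -0.   ]
 [ 0.374 -0.928  0.001]
 [ 0.    -0.001 -1.   ]]
```

View pics/side0.png

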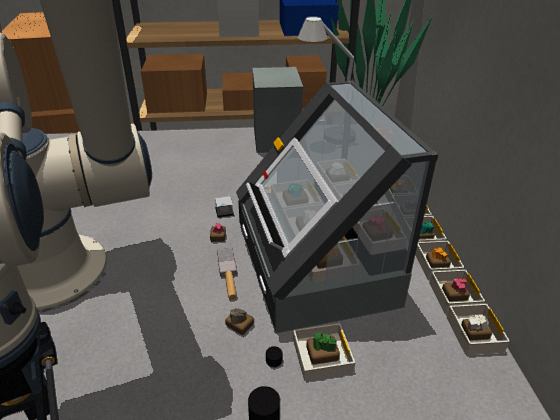

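View pics/top0.png

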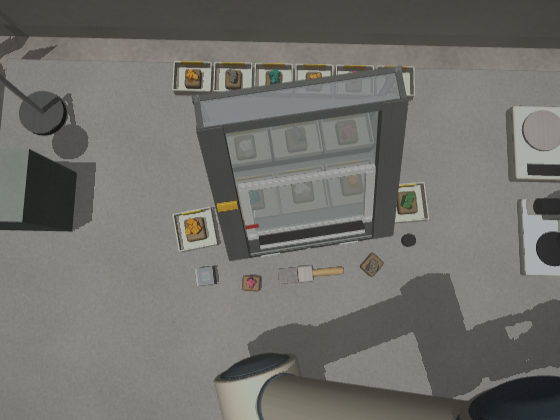

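Top view: yellow clip at (227,206), red pointer (252,227), lip strip from (260,240) to (366,228). Side view: clip (278,144), pointer (265,175). The brush and stones lie in front of the case.

```bash
cat > h.py <<'E'
import cv2,numpy as np
from station import r
def cam(n):
    c=r.camera_info(n);return c,np.array(c["R"]),np.array(c["t"])
def ray(n,uv):
    c,R,t=cam(n);d=R.T@np.array([(uv[0]-c["cx"])/c["fx"],(uv[1]-c["cy"])/c["fy"],1]);return -R.T@t,d
def back(n,us,vs,z):
    c,R,t=cam(n);return (np.c_[(us-c["cx"])/c["fx"]*z,(vs-c["cy"])/c["fy"]*z,z]-t)@R
def tri(a,b):
    o1,d1=ray("top",a);o2,d2=ray("side",b)
    k=np.linalg.lstsq(np.c_[d1,-d2],o2-o1,rcond=None)[0];p,q=o1+k[0]*d1,o2+k[1]*d2
    return (p+q)/2,np.linalg.norm(p-q)
def blob(p,lo,hi,box):
    h=cv2.cvtColor(p,cv2.COLOR_BGR2HSV);m=cv2.inRange(h,lo,hi);k=np.zeros_like(m);x0,y0,x1,y1=box;k[y0:y1,x0:x1]=255
    return m&k
YEL=((20,140,120),(35,255,255));RED=((0,130,100),(8,255,255))
BOX={"top":((212,195,245,218),(242,218,264,236)),"side":((268,132,292,156),(256,165,274,186))}
E
python3 - <<'E'
from h import *
C={}
for n in("top","side"):
    p=cv2.imread(f"pics/{n}0.png");d=np.load(f"{n}_d.npy")
    for k,col,b in(("mark",YEL,BOX[n][0]),("ptr",RED,BOX[n][1])):
        m=blob(p,*col,b);v,u=np.nonzero(m);C[n,k]=(u.mean(),v.mean());ok=d[v,u]>0
        P=back(n,u[ok],v[ok],d[v,u][ok]);print(n,k,len(u),C[n,k],np.median(P,0).round(4),cv2.minAreaRect(np.c_[u,v].astype(np.float32)))
for k in("mark","ptr"):print(k,tri(C["top",k],C["side",k]))
# post plane: left & right post pts and lip strip from top
p=cv2.imread("pics/top0.png");d=np.load("top_d.npy")
g=cv2.cvtColor(p,cv2.COLOR_BGR2GRAY);m=np.zeros_like(g);m[215:252,252:372]=(g[215:252,252:372]<28)*255
n,l,s,c=cv2.connectedComponentsWithStats(m);i=1+np.argmax(s[1:,4]);print(s[i]);v,u=np.nonzero(l==i)
P=back("top",u,v,d[v,u]);print("strip med",np.median(P,0));box=cv2.boxPoints(cv2.minAreaRect(np.c_[u,v].astype(np.float32)));print(box)
nrm=np.linalg.svd(P-np.median(P,0),full_matrices=False)[2];print(nrm)
for q in box:
    w=np.hypot(u-q[0],v-q[1]).argsort()[:8];print(q,P[w].mean(0).round(4))
for q in[(216,150),(221,180),(230,225),(235,245),(392,150),(388,180),(384,215),(381,232)]:
    v0,u0=np.mgrid[q[1]-2:q[1]+3,q[0]-2:q[0]+3];print(q,np.median(back("top",u0.ravel(),v0.ravel(),d[v0,u0].ravel()),0).round(4))
E
```

```text
top mark 172 (np.float64(226.83139534883722), np.float64(205.68023255813952)) [0.5819 0.1436 0.2569] ((226.87998962402344, 205.6599884033203), (8.34386157989502, 20.223257064819336), 81.8698959350586)
top ptr 36 (np.float64(251.41666666666666), np.float64(226.25)) [0.5455 0.0937 0.197 ] ((251.54054260253906, 226.24325561523438), (2.6303837299346924, 12.823122024536133), 80.53767395019531)
side mark 69 (np.float64(277.7971014492754), np.float64(143.08695652173913)) [0.5808 0.1441 0.256 ] ((277.7794189453125, 143.13235473632812), (10.289915084838867, 7.374438762664795), 59.03623962402344)
side ptr 23 (np.float64(264.60869565217394), np.float64(173.56521739130434)) [0.5445 0.0963 0.1975] ((264.5000305175781, 173.5), (6.7082037925720215, 3.130495071411133), 63.43495178222656)
mark (array([0.58142027, 0.14367774, 0.25628866]), np.float64(0.0011592723218534647))
ptr (array([0.54463807, 0.09376446, 0.19896916]), np.float64(0.000915673415917229))Traceback (most recent call last):
  File "<stdin>", line 12, in <module>
    return _wrapfunc(a, 'argmax', axis=axis, out=out, **kwds)
    return bound(*args, **kwds)
ValueError: attempt to get argmax of an empty sequence
```

```bash
python3 - <<'E'
from h import *
p=cv2.imread("pics/top0.png");d=np.load("top_d.npy")
g=cv2.cvtColor(p,cv2.COLOR_BGR2GRAY);print(g[225:250:2,300:303:2].T)
m=np.zeros_like(g);m[218:250,256:370]=(g[218:250,256:370]<45)*255
n,l,s,c=cv2.connectedComponentsWithStats(m);i=1+np.argmax(s[1:,4]);print(s[i]);v,u=np.nonzero(l==i)
box=cv2.boxPoints(cv2.minAreaRect(np.c_[u,v].astype(np.float32)))
P=back("top",u,v,d[v,u]);print("med",np.median(P,0))
for q in box:
    w=np.hypot(u-q[0],v-q[1]).argsort()[:6];print(q,P[w].mean(0).round(4))
for q in[(216,150),(221,180),(230,225),(235,245),(392,150),(388,180),(384,215),(381,232)]:
    v0,u0=np.mgrid[q[1]-2:q[1]+3,q[0]-2:q[0]+3];print(q,np.median(back("top",u0.ravel(),v0.ravel(),d[v0,u0].ravel()),0).round(4))
E
```

```text
[[151 153 100  52  51  52  50 142 162 100  85  85  61]
 [149 146  92  52  53  51  52 142 155  90 102  94  66]]
[260 241   1   1   1]
med [0.51415889 0.07464017 0.17630382]
[260. 241.] [0.5142 0.0746 0.1763]
[260. 241.] [0.5142 0.0746 0.1763]
[260. 241.] [0.5142 0.0746 0.1763]
[260. 241.] [0.5142 0.0746 0.1763]
(216, 150) [0.675  0.1571 0.3568]
(221, 180) [0.6278 0.1523 0.3001]
(230, 225) [0.5466 0.1412 0.2021]
(235, 245) [0.5054 0.1332 0.1521]
(392, 150) [ 0.6957 -0.1927  0.3087]
(388, 180) [ 0.6456 -0.1988  0.2499]
(384, 215) [ 0.5804 -0.2095  0.1692]
(381, 232) [ 0.5444 -0.2106  0.1277]
```

```bash
cat >> h.py <<'E'
def axes(yaw):
    f=np.array([np.cos(yaw),np.sin(yaw),0]);y=np.array([-f[1],f[0],0]);z=np.sin(.7)*f+np.cos(.7)*np.array([0,0,1]);return np.c_[np.cross(y,z),y,z]
E
python3 - <<'E'
from h import *
p=cv2.imread("pics/top0.png");d=np.load("top_d.npy")
pts=[]
for a,b in(((216,150),(235,245)),((392,150),(381,232))):
    for s in np.linspace(0,1,60):
        u,v=np.rint(np.array(a)*(1-s)+np.array(b)*s).astype(int)
        if b[0]<300 and 193<v<217: continue
        for w in(-2,0,2):pts.append(back("top",np.array([u+w]),np.array([v]),d[[v],[u+w]])[0])
P=np.array(pts);c0=np.median(P,0)
for _ in range(3):
    c0=P.mean(0);n=np.linalg.svd(P-c0)[2][2];n*=np.sign(n[2]);e=(P-c0)@n;P=P[abs(e)<3*max(.001,np.median(abs(e)))]
print("plane n",n,"tilt",np.arcsin(n[2]),"yaw",np.arctan2(-n[1],-n[0]),len(P),np.std(e))
g=cv2.cvtColor(p,cv2.COLOR_BGR2GRAY)
m=np.zeros_like(g);m[218:246,256:370]=(g[218:246,256:370]<62)*255
k,l,s,c=cv2.connectedComponentsWithStats(m);i=1+np.argmax(s[1:,4]);print(s[i]);v,u=np.nonzero(l==i)
box=cv2.boxPoints(cv2.minAreaRect(np.c_[u,v].astype(np.float32)))
S=back("top",u,v,d[v,u]);nn=np.linalg.svd(S-S.mean(0),full_matrices=False)[2];print("strip med",np.median(S,0),nn.round(3))
print("yaw strip",np.arctan2(-nn[0][0],nn[0][1]))
for q in box:
    w=np.hypot(u-q[0],v-q[1]).argsort()[:6];print(q,S[w].mean(0).round(4))
mark=np.array([.5814,.1437,.2563]);ptr=np.array([.5446,.0938,.1990])
for yw in(.12,.15,.18):
    A=axes(yw);print(yw,"ptr-mark",(A.T@(ptr-mark)).round(4),"strip-ptr extents",np.percentile((S-ptr)@A,[1,50,99],axis=0).round(4).tolist(),"post x",((c0-ptr)@A)[0])
E
```

```text
plane n [-0.75365569 -0.13231408  0.64381371] tilt 0.6994719274336738 yaw 0.1737919154062483 309 0.0012781038155796763
[259 221 106  24 870]
strip med [ 0.53644802 -0.03939813  0.17876916] [[ 0.115 -0.235 -0.965]
 [ 0.148 -0.957  0.25 ]
 [-0.982 -0.171 -0.075]]
yaw strip -2.6867397833176208
[258.13297 236.36415] [0.5223 0.0757 0.1732]
[363.2601  220.19075] [ 0.5625 -0.1553  0.1738]
[364.4971  228.23122] [ 0.5502 -0.1598  0.1761]
[259.36996 244.40462] [0.5098 0.0742 0.1745]
0.12 ptr-mark [ 0.0044 -0.0451 -0.0712] strip-ptr extents [[-0.0213, -0.2502, -0.0372], [-0.0059, -0.1312, -0.0316], [0.011, -0.0154, -0.0251]] post x 0.01202524141789666
0.15 ptr-mark [ 0.0034 -0.0438 -0.0721] strip-ptr extents [[-0.0227, -0.2496, -0.0377], [-0.0088, -0.1304, -0.034], [0.0059, -0.0144, -0.0297]] post x 0.008526051275726426
0.18 ptr-mark [ 0.0024 -0.0425 -0.0729] strip-ptr extents [[-0.025, -0.2487, -0.04], [-0.0118, -0.1295, -0.0365], [0.0021, -0.0134, -0.0333]] post x 0.004994632272079081
```

Emit:
{"name": "drive_tool", "arguments": {"deltas": [[0.037,-0.041,-0.002,0,0,0],[0.037,-0.041,-0.002,0,0,0],[0.037,-0.041,-0.002,0,0,0],[0.037,-0.041,-0.002,0,0,0],[0.037,-0.041,-0.002,0,0,0]], "hand": 0, "squeeze": 5}}

```text
time: 0.72
tool_pos: [0.3287, -0.3187, 0.2319]
ee_rot: [[0.928, 0.373, -0.0], [0.373, -0.928, 0.0], [0.0, -0.0, -1.0]]
ft_force: [1.0, -0.3, 0.1]
finger_gap: 0.484
finger_force: 0.0
```

Emit:
{"name": "drive_tool", "arguments": {"deltas": [[0.037,-0.041,-0.002,0,0,0],[0.037,-0.041,-0.002,0,0,0],[0.037,-0.041,-0.002,0,0,0],[0.037,-0.041,-0.002,0,0,0],[0.037,-0.041,-0.002,0,0,0]]}}

```text
time: 1.35
tool_pos: [0.4238, -0.0595, 0.242]
ee_rot: [[0.928, 0.373, 0.0], [0.373, -0.928, -0.0], [0.0, 0.0, -1.0]]
ft_force: [0.0, -0.2, 0.1]
finger_gap: 0.006
finger_force: 0.0
```

```bash
cat >> h.py <<'E'
from scipy.spatial.transform import Rotation as Ro
A=axes(.174);PTR=np.array([.5446,.0938,.1990]);T=np.c_[A[:,2],-A[:,1],A[:,0]]
def where():
    s=r.state();R=np.array(s["ee_rot"]);p=np.array(s["tool_pos"])
    print("t",s["time"],"p",p.round(4),"A-frame rel ptr0",((p-PTR)@A).round(4),"F(A)",(np.array(s["ft_force"])@A).round(2),"gap",s["finger_gap"],"q",np.round(s["joint_pos"],2))
    print("rotvec to go (tool)",Ro.from_matrix(R.T@T).as_rotvec().round(3));return p,R
E
python3 -c "
from h import *
where()"
```

```text
t 1.35 p [ 0.4238 -0.0595  0.242 ] A-frame rel ptr0 [-0.139  -0.13   -0.0609] F(A) [-0.07 -0.16  0.07] gap 0.006085895540765624 q [-0.28  0.19  1.77 -0.    1.18  0.91]
rotvec to go (tool) [-0.091  0.867  0.195]
```

Position is good; turn in place in 5 equal rows.

Emit:
{"name": "drive_tool", "arguments": {"deltas": [[0,0,0,-0.018,0.173,0.039],[0,0,0,-0.018,0.173,0.039],[0,0,0,-0.018,0.173,0.039],[0,0,0,-0.018,0.173,0.039],[0,0,0,-0.018,0.173,0.039]]}}

```text
time: 1.98
tool_pos: [0.4229, -0.0488, 0.2383]
ee_rot: [[0.75, 0.246, 0.614], [0.178, -0.969, 0.171], [0.637, -0.018, -0.771]]
ft_force: [-0.1, 0.4, 0.8]
finger_gap: 0.004
finger_force: 0.0
```

```bash
python3 - <<'E'
from h import *
where()
p,d=r.grab_frame("wrist");cv2.imwrite("pics/w1.png",p)
p,d=r.grab_frame("side");cv2.imwrite("pics/side1.png",p[60:320,100:460])
E
```

```text
t 1.975 p [ 0.4229 -0.0488  0.2383] A-frame rel ptr0 [-0.1359 -0.1194 -0.063 ] F(A) [-0.51  0.45  0.57] gap 0.003920126093491751 q [-0.72  0.05  2.27  1.02  0.68 -0.18]
rotvec to go (tool) [-0.066  0.181  0.04 ]
```

Emit:
{"name": "drive_tool", "arguments": {"deltas": [[0,0,0,-0.022,0.06,0.013],[0,0,0,-0.022,0.06,0.013],[0,0,0,-0.022,0.06,0.013],[0,0,0,0,0,0]]}}

```text
time: 2.58
tool_pos: [0.4228, -0.048, 0.2373]
ee_rot: [[0.64, 0.176, 0.748], [0.111, -0.984, 0.136], [0.76, -0.004, -0.65]]
ft_force: [-0.5, 0.0, -0.6]
finger_gap: 0.005
finger_force: 0.0
```

```bash
python3 -c "
from h import *
where()"
```

```text
t 2.575 p [ 0.4228 -0.048   0.2373] A-frame rel ptr0 [-0.1352 -0.1185 -0.0638] F(A) [-0.04  0.12 -0.77] gap 0.004802528377776982 q [-0.84  0.12  2.45  1.55  0.71 -0.78]
rotvec to go (tool) [-0.005  0.007 -0.001]
```

View pics/w1.png

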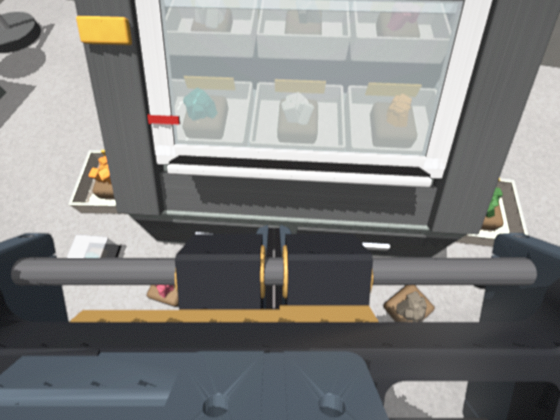

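View pics/side1.png

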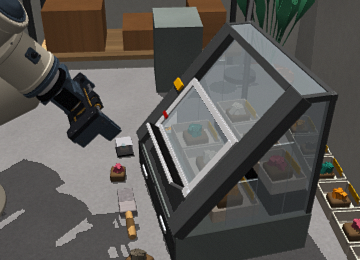

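The wrist view shows the lip's bright edge at (165–430, ~173), pointer at (164,119), clip at (103,30). The side view shows the hand facing the slope with clear space around it. Now approach below the lip.

Emit:
{"name": "drive_tool", "arguments": {"deltas": [[-0.006,0.006,0.02,0,0,0],[-0.006,0.006,0.02,0,0,0],[0,0,0.02,0,0,0],[0,0,0.01,0,0,0],[0,0,0,0,0,0]]}}

```text
time: 3.2
tool_pos: [0.4713, -0.0512, 0.1835]
ee_rot: [[0.638, 0.179, 0.749], [0.114, -0.984, 0.138], [0.762, -0.003, -0.648]]
ft_force: [0.5, 0.5, -0.1]
finger_gap: 0.003
finger_force: 0.0
```

```bash
python3 - <<'E'
from h import *
where()
p,d=r.grab_frame("side");cv2.imwrite("pics/side2.png",cv2.resize(p[140:290,190:340],None,fx=4,fy=4,interpolation=2))
p,d=r.grab_frame("wrist");cv2.imwrite("pics/w2.png",p)
E
```

```text
t 3.2 p [ 0.4713 -0.0512  0.1835] A-frame rel ptr0 [-0.0644 -0.1301 -0.0745] F(A) [0.53 0.36 0.34] gap 0.0030922998017359673 q [-0.69  0.39  2.45  2.01  0.7  -1.21]
rotvec to go (tool) [-0.006  0.005  0.002]
```

View pics/side2.png

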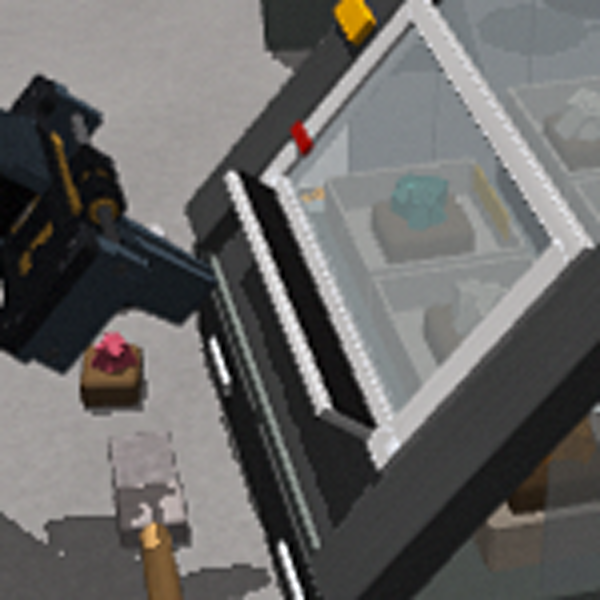

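View pics/w2.png

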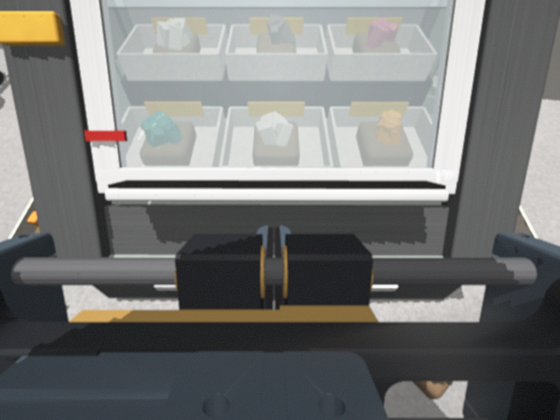

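The side view shows closed fingertips at (205,285), out in front and below the lip edge (strip from (235,175) to (325,410)). The wrist view shows the lip edge at row 193, above the fingers. Insert.

Emit:
{"name": "drive_tool", "arguments": {"deltas": [[0,0,0.012,0,0,0],[0,0,0.012,0,0,0],[0,0,0.006,0,0,0],[0,0,0,0,0,0]]}}

```text
time: 3.8
tool_pos: [0.4928, -0.0482, 0.1643]
ee_rot: [[0.637, 0.176, 0.75], [0.114, -0.984, 0.134], [0.762, -0.0, -0.648]]
ft_force: [0.3, -0.5, 0.3]
finger_gap: 0.007
finger_force: 0.0
```

Emit:
{"name": "drive_tool", "arguments": {"deltas": [[0,0,0.01,0,0,0],[0,0,0.01,0,0,0],[0,0,0,0,0,0],[0,0,0,0,0,0]]}}

```text
time: 4.3
tool_pos: [0.5074, -0.0456, 0.1513]
ee_rot: [[0.638, 0.176, 0.75], [0.114, -0.984, 0.134], [0.762, -0.0, -0.648]]
ft_force: [0.7, 0.6, -0.4]
finger_gap: 0.004
finger_force: 0.0
```

```bash
python3 - <<'E'
from h import *
where()
p,d=r.grab_frame("side");cv2.imwrite("pics/side3.png",cv2.resize(p[140:290,190:340],None,fx=4,fy=4,interpolation=2))
E
```

```text
t 4.3 p [ 0.5074 -0.0456  0.1513] A-frame rel ptr0 [-0.0157 -0.1309 -0.0757] F(A) [0.84 0.45 0.21] gap 0.003966125268775457 q [-0.58  0.52  2.42  2.24  0.73 -1.36]
rotvec to go (tool) [-0.002  0.005  0.002]
```

View pics/side3.png

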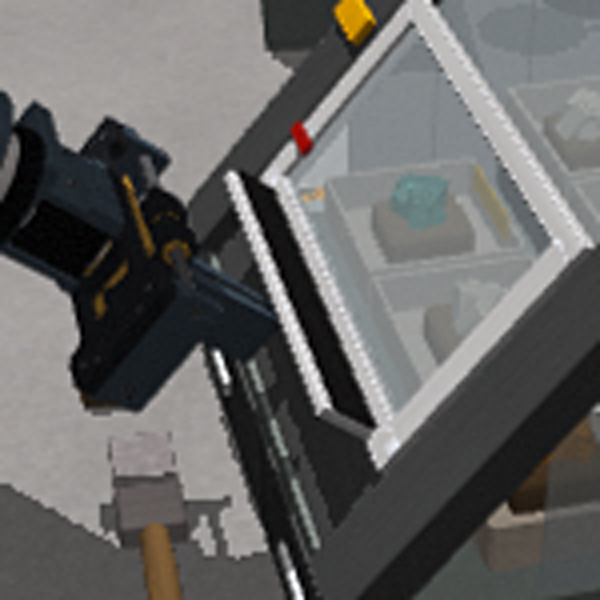

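The fingertips now sit beneath the lip (they go under its edge at (275,300)) and no force shows yet. Push up gently.

Emit:
{"name": "drive_tool", "arguments": {"deltas": [[0.005,0,0,0,0,0],[0.005,0,0,0,0,0],[0.004,0,0,0,0,0],[0.004,0,0,0,0,0],[0.004,0,0,0,0,0]]}}

```text
time: 4.97
tool_pos: [0.5217, -0.0432, 0.1681]
ee_rot: [[0.638, 0.175, 0.75], [0.114, -0.984, 0.134], [0.762, 0.0, -0.648]]
ft_force: [-3.8, -1.4, -0.6]
finger_gap: 0.002
finger_force: 1.6
```

```bash
cat >> h.py <<'E'
def look():
    where();C={}
    for n,dx,dy in(("top",45,60),("side",30,50)):
        p,_=r.grab_frame(n)
        for k,col,b in(("mark",YEL,BOX[n][0]),("ptr",RED,BOX[n][1])):
            if k=="ptr": b=(b[0]-20,b[1]-45,b[2]+(5 if n=="top" else 30),b[3]+5)
            v,u=np.nonzero(blob(p,*col,b));C[n,k]=(u.mean(),v.mean()) if len(u) else (np.nan,)*2;print(n,k,len(u),np.round(C[n,k],1))
    P={}
    for k in("mark","ptr"):P[k],e=tri(C["top",k],C["side",k]);print(k,P[k].round(4),round(e,4))
    print("ptr-mark (A)",((P["ptr"]-P["mark"])@A).round(4))
E
python3 -c "
from h import *
look()"
```

```text
t 4.975 p [ 0.5217 -0.0432  0.1681] A-frame rel ptr0 [-0.0155 -0.131  -0.0534] F(A) [-2.62 -0.77 -3.05] gap 0.0017040473569551642 q [-0.54  0.45  2.37  2.16  0.65 -1.22]
rotvec to go (tool) [-0.002  0.005  0.002]
top mark 173 [226.8 205.7]
top ptr 38 [251.  222.3]
side mark 69 [277.8 143.1]
side ptr 22 [267.8 169.7]
mark [0.5814 0.1438 0.2562] 0.0011
ptr [0.5524 0.0944 0.2092] 0.0006
ptr-mark (A) [ 0.002  -0.0436 -0.0599]
```

In contact at about 3 N, with 60 mm to go.

Emit:
{"name": "drive_tool", "arguments": {"deltas": [[0.005,0,0,0,0,0],[0.006,0,0,0,0,0],[0.006,0,0,0,0,0],[0.005,0,0,0,0,0],[0.004,0,0,0,0,0]]}}

```text
time: 5.7
tool_pos: [0.5383, -0.0402, 0.188]
ee_rot: [[0.638, 0.176, 0.75], [0.114, -0.984, 0.134], [0.762, 0.0, -0.648]]
ft_force: [-3.6, -0.2, -1.1]
finger_gap: 0.005
finger_force: 1.6
```

Emit:
{"name": "drive_tool", "arguments": {"deltas": [[0.005,0,0,0,0,0],[0.005,0,0,0,0,0],[0.005,0,0,0,0,0],[0.005,0,0,0,0,0],[0.002,0,0,0,0,0]]}}

```text
time: 6.32
tool_pos: [0.5526, -0.0378, 0.2049]
ee_rot: [[0.637, 0.176, 0.75], [0.114, -0.984, 0.134], [0.762, 0.001, -0.647]]
ft_force: [-2.6, 0.0, -0.9]
finger_gap: 0.006
finger_force: 1.6
```

```bash
python3 -c "
from h import *
look()"
```

```text
t 6.325 p [ 0.5526 -0.0378  0.2049] A-frame rel ptr0 [-0.0152 -0.131  -0.005 ] F(A) [-1.4   0.49 -2.3 ] gap 0.0056924804322334216 q [-0.47  0.35  2.25  1.95  0.52 -0.89]
rotvec to go (tool) [-0.002  0.004  0.002]
top mark 173 [226.8 205.7]
top ptr 43 [247.7 206.2]
side mark 70 [277.8 143.1]
side ptr 24 [280.1 155.3]
mark [0.5814 0.1438 0.2563] 0.001
ptr [0.5832 0.1003 0.2449] 0.0007
ptr-mark (A) [ 0.0029 -0.0431 -0.0125]
```

Emit:
{"name": "drive_tool", "arguments": {"deltas": [[0.004,0,0,0,0,0],[0.004,0,0,0,0,0],[0.003,0,0,0,0,0],[0.001,0,0,0,0,0],[0,0,0,0,0,0]]}}

```text
time: 7.05
tool_pos: [0.5603, -0.0365, 0.214]
ee_rot: [[0.637, 0.176, 0.751], [0.114, -0.984, 0.134], [0.762, 0.0, -0.647]]
ft_force: [-0.3, 0.4, 0.2]
finger_gap: 0.006
finger_force: 0.2
```

```bash
python3 - <<'E'
from h import *
look()
p,d=r.grab_frame("top");cv2.imwrite("pics/top4.png",cv2.resize(p[180:250,200:290],None,fx=8,fy=8,interpolation=0))
E
```

```text
t 7.05 p [ 0.5603 -0.0365  0.214 ] A-frame rel ptr0 [-0.0151 -0.131   0.0069] F(A) [-0.3   0.43 -0.02] gap 0.005769706151642392 q [-0.46  0.33  2.23  1.89  0.5  -0.81]
rotvec to go (tool) [-0.002  0.004  0.002]
top mark 172 [226.8 205.7]
top ptr 42 [246.9 202.1]
side mark 69 [277.7 143.1]
side ptr 25 [283.  151.8]
mark [0.5813 0.1437 0.2563] 0.0015
ptr [0.5905 0.1019 0.2534] 0.001
ptr-mark (A) [ 0.0032 -0.0428 -0.001 ]
```

View pics/top4.png

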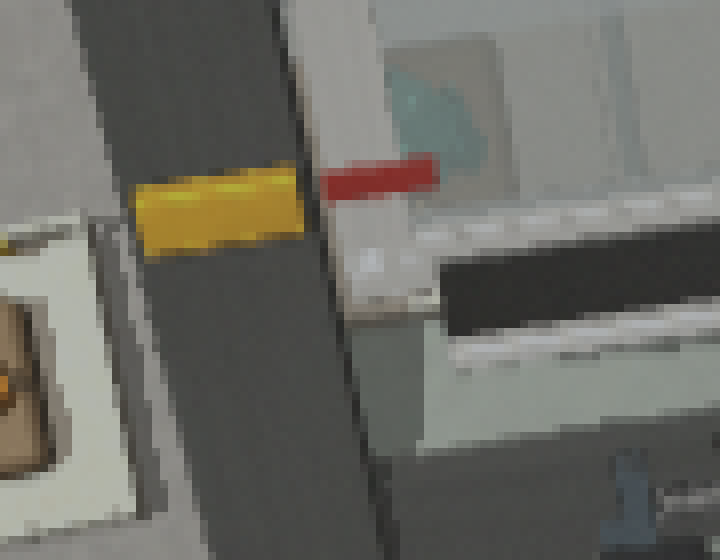

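The pointer (378,177) is nearly level with the clip (220,210) along the tilted lip direction. The clip's upper side is in view too, which biases its centroid, so I'll refine from face depth points.

```bash
python3 - <<'E'
from h import *
for n in("top","wrist"):
    p,d=r.grab_frame(n)
    if n=="wrist":
        s=r.state();M=np.array(s["ee_rot"]);t=np.array(s["tool_pos"]);c=r.camera_info(n);G=np.array(c["mount"])
    for k,col in(("mark",YEL),("ptr",RED)):
        if n=="top":
            b=BOX[n][0] if k=="mark" else (222,173,269,241)
        else: b=(0,0,200,200)
        m=blob(p,*col,b);q,l,st,_=cv2.connectedComponentsWithStats(m)
        if q<2: print(n,k,"none");continue
        v,u=np.nonzero(l==1+np.argmax(st[1:,4]));z=d[v,u]
        if n=="top":P=back(n,u,v,z)
        else:
            Q=np.c_[(u-c["cx"])/c["fx"]*z,(v-c["cy"])/c["fy"]*z,z]@G[:3,:3].T+G[:3,3];P=Q@M.T+t
        B=(P-PTR)@A;x=B[:,0]
        print(n,k,len(u),st[1+np.argmax(st[1:,4])][:4],"x pct",np.percentile(x,[2,25,50,75,98]).round(4))
        f=x<np.percentile(x,25)+.0025
        print("   front face z: min/max",np.percentile(B[f,2],[1,99]).round(4),"mean",B[f,2].mean().round(4),"n",f.sum())
        for yy in np.unique(u)[::6]:
            w=f&(u==yy)
            if w.any():print("    col",yy,B[w,2].min().round(4),B[w,2].max().round(4))
E
```

```text
top mark 172 [217 201  21  11] x pct [-0.0052 -0.0033 -0.0025 -0.0011  0.0024]
   front face z: min/max [0.0624 0.082 ] mean 0.0767 n 134
    col 217 0.0714 0.0795
    col 223 0.0633 0.0782
    col 229 0.0631 0.0805
    col 235 0.0641 0.0795
top ptr 42 [240 200  14   5] x pct [0.0001 0.0009 0.0017 0.0024 0.0036]
   front face z: min/max [0.0671 0.0753] mean 0.0715 n 39
    col 240 0.0753 0.0753
    col 246 0.0701 0.0746
    col 252 0.0685 0.075
wrist mark 438 [  0 131  16  32] x pct [-0.0035 -0.0026 -0.0021 -0.0016  0.0054]
   front face z: min/max [0.0628 0.08  ] mean 0.071 n 427
    col 0 0.0628 0.08
    col 6 0.0628 0.08
    col 12 0.0628 0.08
wrist ptr 636 [ 31 142  53  14] x pct [0.0008 0.0018 0.0023 0.0028 0.0072]
   front face z: min/max [0.0668 0.0738] mean 0.0705 n 618
    col 37 0.0668 0.0738
    col 43 0.0673 0.0738
    col 49 0.0673 0.0738
    col 55 0.0673 0.0739
    col 61 0.0674 0.0738
    col 67 0.0673 0.0738
    col 73 0.0668 0.0738
    col 79 0.0674 0.0738
```

The head-on wrist view puts the pointer within 1 mm of the mark. Lower the fingers off the lip and withdraw.

Emit:
{"name": "drive_tool", "arguments": {"deltas": [[-0.006,0,0,0,0,0],[-0.006,0,0,0,0,0],[0,0,-0.02,0,0,0],[0,0,-0.03,0,0,0],[0,0,-0.03,0,0,0]]}}

```text
time: 7.92
tool_pos: [0.4916, -0.0485, 0.2566]
ee_rot: [[0.638, 0.176, 0.75], [0.114, -0.984, 0.134], [0.761, -0.0, -0.648]]
ft_force: [0.8, 0.9, 0.5]
finger_gap: 0.004
finger_force: 0.0
```

Emit:
{"name": "drive_tool", "arguments": {"deltas": [[0,0,-0.03,0,0,0],[0,0,-0.02,0,0,0],[0,0,0,0,0,0],[0,0,0,0,0,0],[0,0,0,0,0,0]]}}

```text
time: 8.55
tool_pos: [0.4551, -0.0549, 0.2882]
ee_rot: [[0.638, 0.176, 0.75], [0.114, -0.984, 0.135], [0.762, -0.001, -0.648]]
ft_force: [0.2, -0.1, -0.1]
finger_gap: 0.005
finger_force: 0.0
```

```bash
python3 - <<'E'
from h import *
look()
p,d=r.grab_frame("side");cv2.imwrite("pics/side5.png",p)
E
```

```text
t 8.55 p [ 0.4551 -0.0549  0.2882] A-frame rel ptr0 [-0.1445 -0.131  -0.0052] F(A) [ 0.17 -0.17 -0.01] gap 0.0052559199523936435 q [-0.75  0.    2.29  1.27  0.69 -0.33]
rotvec to go (tool) [-0.003  0.005  0.001]
top mark 172 [226.8 205.7]
top ptr 42 [246.9 202.1]
side mark 70 [277.8 143.1]
side ptr 23 [283.2 151.9]
mark [0.5814 0.1437 0.2562] 0.0013
ptr [0.5908 0.1019 0.253 ] 0.0006
ptr-mark (A) [ 0.0036 -0.0428 -0.0012]
```

View pics/side5.png

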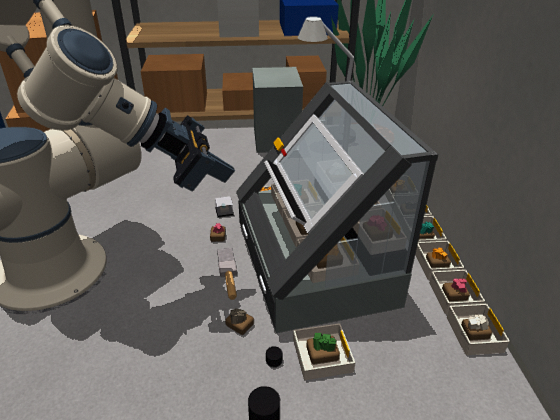

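The window stands with the pointer (283,152) beside the clip (278,143). The hand is clear at (215,170) and the bystanders have not moved.

```bash
python3 -c "
from station import r
print(r.job_done())"
```

```text
the job is handed in; nothing more can be done
None
```

I pushed the window up from beneath its lip and left it standing with the red pointer about 1 mm from level with the yellow clip by my measurement; the hand is clear, the clip and table items look unmoved, and the job is handed in (no verdict was returned).

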